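# Reset the stop screw of the test fixture and lock its jam nut

### The job

Reset the end stop on the test fixture: slacken the jam nut by its long lever, then wind the adjuster screw down by its crank until the foot bears lightly on the steel bar, going by feel so that you do not jack it hard. Then retighten the jam nut until it is firm, tighter than you found it but not forced, let go, and leave the wrench, socket and cap lying where they are.

Things in the scene. Friction and masses are not known exactly. Their poses are not given: they have to be found in the camera images.
- stand: Fixed grey C-frame fixture on a 200 x 130 mm base plate. Origin on the upright screw axis at table height, z up, column at its -x side. On the head block (top 105 mm up) sit the jam nut and above it the adjuster crank, both turning about this z axis; right-hand threads: clockwise from above = nut tight, screw down.
- lever_grip (a point): Axis point, about 154 mm up, of the round black upright post (14 mm dia., 127 to 170 mm up) at the end of the jam nut's lever, 85 mm from the screw axis. Tangential push at it: steady 4 to 5 N with the nut slack (stays where left); from seating on it rises about 5 N per radian clockwise. Found nipped to some 1.5 N above steady; firm is 2.5 to 5 N above (aim at 3.7), forced beyond 5.5 N.
- crank_grip (a point): Axis point, 172 mm up, of the round black upright post (14 mm dia., 151 to 189 mm up) on the adjuster's crank, 50 mm from the screw axis; below it the arm, 16 mm wide. Nut slack: turns with a steady 4 to 7 N tangential push and stays where left; after the foot meets the bar the push rises 15 N per radian. Stop 1.5 to 5 N above the steady push (aim at 3); 6 N above is jacking.
- nut: Dark steel hexagonal jam nut, 32 mm across flats, 16 mm high, with its lever; origin on the screw axis, x along the lever. It is slack once turned 0.6 rad counter-clockwise from where it was found; it has room for 1.5 rad. Retightening firmly ends some 0.2 to 0.9 rad clockwise past where it was found. It moves 4 mm up or down per radian at most.
- washer: Keyed steel washer, 38 mm diameter, between jam nut and screw collar; it slides up and down only; the nut clamps it on the screw's collar, which locks the screw. Origin on the axis, 1 mm under it.
- foot: Round steel foot of the adjuster, 22 mm dia., under the head; origin at the centre of its flat underside. Moves up and down only, 3 mm down per radian of crank. Below it lies a fixed steel bar 32 mm wide whose top, 40 to 44 mm up, is packed differently each time and not measured: 0.6 to 2.1 rad clockwise brings the foot onto it.
- wrench: Loose steel open-ended wrench, 190 mm long, lying on the bench; bystander.
- socket: Loose steel socket, 28 mm diameter, 36 mm high, standing on the bench; bystander.
- cap: Loose black hexagonal cap nut, 30 mm across, 30 mm high, standing on the bench; bystander.

How it is judged:
On the way, in this order (a step that is already met when the one before it is completed fails the run):
1. the jam nut is slack: it presses on its washer with less than 1 N (contact force between nut and washer below 1 N), for 0.2 s.
2. the foot bears on the bar with more than 25 N while the nut is slack (contact force between foot and anything else above 25 N and contact force between nut and washer below 5 N), for 0.2 s.
3. the jam nut clamps its washer with more than 60 N (contact force between nut and washer above 60 N), for 0.2 s.
At the end, for the whole second after the job is handed in: The foot bears on the bar with 25 to 95 N and the jam nut clamps its washer with 60 to 140 N (contact force between foot and anything else between 25 and 95 N and contact force between nut and washer between 60 and 140 N); the robot touches nothing.
It fails at once if the foot is jacked down on the bar with more than 110 N (contact force between foot and anything else above 110 N).
It fails at once if the jam nut is forced beyond 150 N (contact force between nut and washer above 150 N).
It fails at once if the wrench is moved more than 30 mm (distance of wrench from where it was at the start of the episode above 0.03 m).
It fails at once if the socket is moved more than 30 mm (distance of socket from where it was at the start of the episode above 0.03 m).
It fails at once if the cap is moved more than 30 mm (distance of cap from where it was at the start of the episode above 0.03 m).
It also fails if it takes over 70 s, if anything falls off the work surface, if the arm or the gripper's body presses on something with over 40 N, if the wrist force passes 120 N, or if a joint passes its speed limit or range.

### The arm

A 6-joint arm with a two-finger parallel gripper is mounted at the origin on the work surface. World frame = base frame: x ahead of the robot, y to its left, z up, the work surface at z = 0. Lengths are in m, angles in rad, forces in N, time in s.
With the tool pointing down it reaches from about 0.275 to 0.75 m from the base axis. Payload 10.2 kg.
Tool frame: the origin (TCP) lies midway between the tips of the shut fingers; the grasp point (between the pads) lies 19 mm behind it (env.hold_point_z is the distance from the TCP to the grasp point, in m); z points along the fingers, y is the line along which they close (so a half turn about z gives the same grasp; the last joint's range is limited). The gripper opens to 85 mm and grips with 20 to 120 N. Pads are 22 mm wide; open, the fingers measure 114 mm over their backs; the gripper's body (76 mm by 85 mm) begins 54 mm behind the grasp point. The pads swing forward as they close: fully open they stand 13 mm farther back than shut.
Start: joints at [-1.483, 0.313, 1.498, -0, 1.331, -0.223], TCP at [0.161, -0.5, 0.231] pointing down, gripper open.
Joint ranges: [-2.94, 2.94], [-0.97, 2.17], [0.19, 2.56], [-1.23, 4.37], [0.02, 3.11], [-2.88, 2.88]. Speed limits (rad/s): [2.39, 2.39, 3.01, 3.14, 3.14, 3.14].

### API

Orientations are given as a unit quaternion [x, y, z, w].
In Python, from bench import env, kinematics, monitor, eyes, job gives the robot as it stands. The module is installed in compiled form; this text tells all that it offers. Calls block until the motion is done:
- env.reach(position, orientation): joint-space move of the TCP to a pose.
- env.movel(position, velocity=0.15, frame=None, guard=None): straight line of the TCP; frame=None keeps the orientation; velocity is the mean speed in m/s. With guard (N) it stops when the force on the tool has changed by that much, and returns True; else False.
- env.set_joints(angles): joint-space move.
- env.release() and env.close_gripper(effort=None): open the fingers fully, or close them until they stop; effort is the grip in N (None keeps the last).
- env.hold(seconds).
- kinematics.ik(position, orientation): joint angles nearest the present ones, or None.
- monitor.sense(): the state.
- eyes.grab_frame(name): name is "scene" or "top" or "wrist"; returns a dict with "frame" (384x512x3 uint8, red, green, blue), "mtx" (3x3 intrinsics, pixels), "k1" (the pictures are not rectified: a ray, as slopes to the right and down, at radius r is drawn at 1 + k1 r^2 times it, then the intrinsics apply), "view" (4x4, takes a point from world to camera coordinates). Camera axes: x right, y down, z forward; pixel columns grow to the right and rows downward; lengths in m; the calibration is good to about 2 mm. A picture is of the moment at which its call begins. There is no depth.
A pose or a line that the arm cannot do raises env.MotionError and nothing moves.
- job.hand_in(): hands the job in; it is judged then, once.
The state is a dict: "clock": time; "joints": joint angles; "qvel": joint speeds; "joint_efforts": joint torques, N m; "position": TCP position; "ee_rot": TCP orientation; "contact_force": force on the tool from outside, world axes, zero at the start; "ft_torque": the same for the moment, N m; "finger_gap": opening from 0.0 (shut) to 1.0 (fully open); "gripper_force": force on a finger pad.
Only numpy, scipy, OpenCV 4.12 (cv2) and the standard library are available. Lean on these libraries where they do the work, as an engineer would, in place of code of your own. Each camera call takes 0.05 s, during which the arm holds its last target. There are 200 camera calls.

## Working session

There is one attempt and no reset: what is moved stays moved. The work goes in short steps, each a Python script; the robot and the scene stay as the last script left them, time stands still between calls to the robot, and variables do not carry over. Pictures are saved under pics/ and viewed, at most 10 in all, crops included, and the job is handed in when it is done.

```bash
mkdir -p pics
python3 - <<'E'
from bench import env, kinematics, monitor, eyes, job
import cv2,numpy as np
a=[]
for n in ["scene","top"]:
    f=eyes.grab_frame(n); cv2.imwrite(f"pics/{n}0.png",f["frame"][:,:,::-1]); np.save(f"pics/{n}0.npy",f,allow_pickle=True)
    print(n,f["mtx"].tolist(),f["k1"],np.round(f["view"],4).tolist())
s=monitor.sense();print(s["clock"],s["ee_rot"],s["contact_force"],env.hold_point_z)
E
```

```text
scene [[483.46050569469116, 0.0, 250.16649744773565], [0.0, 483.46050569469116, 191.43724703205785], [0.0, 0.0, 1.0]] -0.06565977188207975 [[-0.8032, 0.5957, 0.0047, 0.4615], [0.3599, 0.4914, -0.7931, -0.1597], [-0.4748, -0.6353, -0.6091, 1.4299], [0.0, 0.0, 0.0, 1.0]]
top [[382.5861759139085, 0.0, 256.6590998995621], [0.0, 382.5861759139085, 196.38941627320625], [0.0, 0.0, 1.0]] 0.014479924263951149 [[0.0053, -0.9994, -0.0338, 0.0832], [-0.996, -0.0023, -0.089, 0.6625], [0.0888, 0.0341, -0.9955, 0.9282], [0.0, 0.0, 0.0, 1.0]]
0.1 [ 9.87947889e-01  1.54785729e-01  3.89708561e-05 -5.88208674e-04] [ 0.1678171   0.63709895 -0.18453126] 0.0187
```

View pics/scene0.png

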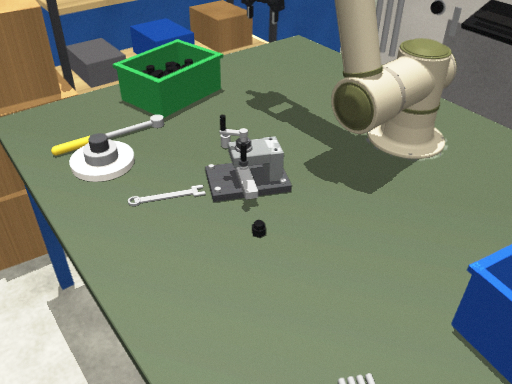

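View pics/top0.png

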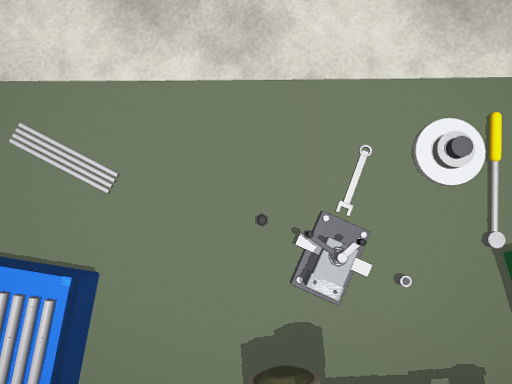

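The top view shows the fixture near (335,255), cap (261,220), wrench (355,180) and socket (405,281). I'll enlarge the fixture in both views.

Run:
```python
import cv2,numpy as np
a=cv2.imread("pics/scene0.png")[100:210,190:310]; b=cv2.imread("pics/top0.png")[200:310,280:380]
a=cv2.resize(a,None,fx=3.6,fy=5,interpolation=2)[:,:]; b=cv2.resize(b,None,fx=3.6,fy=5,interpolation=2)
a=cv2.resize(cv2.imread("pics/scene0.png")[105:205,200:300],(400,400),interpolation=2)
b=cv2.resize(cv2.imread("pics/top0.png")[205:305,285:385],(400,400),interpolation=2)
cv2.imwrite("pics/crop.png",np.hstack([a,b]))
```

```text
(no output)
```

View pics/crop.png

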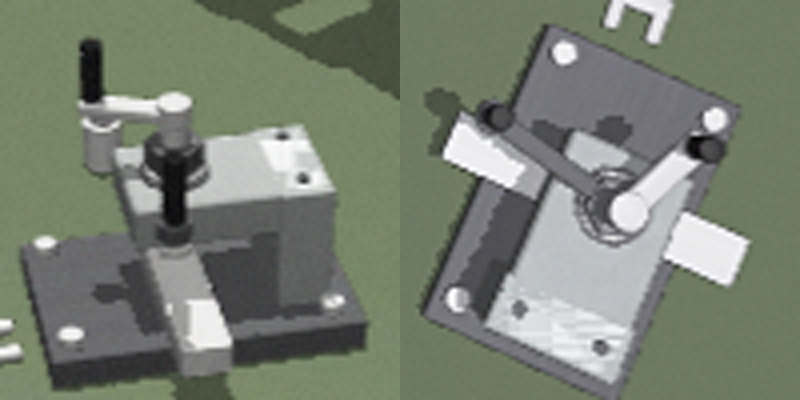

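```bash
cat > h.py <<'E'
import numpy as np, cv2
def ray(f,uv):
    K=f["mtx"];d=np.array([f["k1"],0,0,0.])
    p=cv2.undistortPoints(np.array([[uv]],float),K,d)[0,0]
    V=np.array(f["view"]);R=V[:3,:3];t=V[:3,3]
    return -R.T@t, R.T@np.array([p[0],p[1],1.])
def onplane(f,uv,z):
    o,d=ray(f,uv); return o+d*(z-o[2])/d[2]
def tri(f1,a,f2,b):
    o1,d1=ray(f1,a);o2,d2=ray(f2,b)
    s=np.linalg.lstsq(np.c_[d1,-d2],o2-o1,rcond=None)[0]
    p,q=o1+d1*s[0],o2+d2*s[1]; return (p+q)/2,np.linalg.norm(p-q)
E
python3 - <<'E'
from h import *
S=np.load("pics/scene0.npy",allow_pickle=True).item();T=np.load("pics/top0.npy",allow_pickle=True).item()
for n,a,b,z in [("hub",(243.5,130),(342.5,257.5),.155),("crank",(222.7,115.5),(362,241.7),.189),("lever",(243.5,143.2),(308.8,234),.170)]:
    print(n,tri(S,a,T,b),onplane(S,a,z),onplane(T,b,z))
for n,uv,z in [("cap",(261,219),.03),("socket",(405,281),.036),("wr1",(345,209),.0),("wr2",(365,150),0)]: print(n,onplane(T,uv,z))
for uv in [(424/4-100+285-0,250)]: pass
# base corners (top of plate ~.015)
for uv in [(285+150/4,205+25/4),(285+340/4,205+105/4),(285+22/4,205+315/4),(285+215/4,205+398/4)]: print(onplane(T,uv,.02))
E
```

```text
hub (array([ 0.52044325, -0.10176147,  0.15656912]), np.float64(0.0010104241482220817)) [ 0.51850347 -0.10358846  0.155     ] [ 0.52073301 -0.1023702   0.155     ]
crank (array([ 0.55556271, -0.13545256,  0.19201767]), np.float64(0.00018667673630825892)) [ 0.55260129 -0.14017397  0.189     ] [ 0.55540711 -0.13611055  0.189     ]
lever (array([ 0.57093372, -0.02977159,  0.17410214]), np.float64(0.0015983014287626592)) [ 0.56765568 -0.03567866  0.17      ] [ 0.57026972 -0.02969394  0.17      ]
cap [0.6056665  0.07461322 0.03      ]
socket [ 0.45806816 -0.27288293  0.036     ]
wr1 [ 0.63309268 -0.13955109  0.        ]
wr2 [ 0.78613875 -0.19310384  0.        ]
[ 0.62609421 -0.07953784  0.02      ]
[ 0.57678887 -0.19640868  0.02      ]
[0.44624073 0.00111085 0.02      ]
[ 0.39755958 -0.11668596  0.02      ]
```

```bash
cat >> h.py <<'E'
from bench import env, kinematics, monitor, eyes, job
C=np.array([0.5195,-0.102])
OFF=0.018
def pose(th,r,z,d,flip,gap=0.0):
    """TCP pose pushing post at angle th (d=+1 ccw) from gap behind contact"""
    u=np.array([np.cos(th),np.sin(th)]); t=d*np.array([-u[1],u[0]])
    p=C+r*u-(OFF+gap)*t
    psi=np.arctan2(t[1],t[0])+(np.pi if flip else 0)
    return np.array([*p,z]),np.array([np.cos(psi/2),np.sin(psi/2),0,0])
def force(th,d,n=5):
    f=[]
    for _ in range(n):
        env.hold(0.02); f.append(monitor.sense()["contact_force"])
    f=np.mean(f,0); u=np.array([np.cos(th),np.sin(th)]); t=d*np.array([-u[1],u[0]])
    return -f[:2]@t, f[:2]@u, f[2]   # push, radial, z
def step(th,r,z,d,flip,v=0.04,gap=0.0,guard=None):
    p,q=pose(th,r,z,d,flip,gap); g=env.movel(p,v,q,guard) 
    f=force(th,d); s=monitor.sense()
    print(f"th {th:.3f} push {f[0]:.2f} rad {f[1]:.2f} z {f[2]:.2f} g {g} t {s['clock']:.2f}",flush=True); return f[0],g
E
python3 - <<'E'
from h import *
env.close_gripper(20)
th0=0.965;r=.085;z=.142
p,q=pose(th0,r,.25,1,False,.02); env.reach(p,q); print(monitor.sense()["joints"],monitor.sense()["clock"])
env.movel([p[0],p[1],z],0.15); print(force(th0,1),monitor.sense()["clock"])
step(th0,r,z,1,False,gap=.008)
for k in range(1,5): step(th0+.1*k-.1,r,z,1,False)
E
```

```text
[-2.85496202e-01  4.73771082e-01  1.21768027e+00 -1.75132323e-04
  1.45016742e+00 -1.24885061e+00] 3.1
(np.float64(-0.0007613062106708748), np.float64(-0.22518409534693506), np.float64(-0.07418047732048028)) 4.05
th 0.965 push -0.25 rad 0.29 z 0.14 g False t 4.58
th 0.965 push 2.56 rad 0.22 z -0.29 g False t 5.02
th 1.065 push 3.37 rad -0.21 z 0.26 g False t 5.47
th 1.165 push 3.10 rad -0.65 z 0.94 g False t 5.92
th 1.265 push 3.57 rad -1.34 z 1.78 g False t 6.37
```

Run:
```python
from h import *
r=.085;z=.142
for th in [1.4,1.53,1.66,1.78,1.88]: step(th,r,z,1,False)
step(1.88,r,z,1,False,v=.08,gap=.015)
f=eyes.grab_frame("top"); np.save("pics/top1.npy",f,allow_pickle=True)
p=monitor.sense()["position"]; env.movel([p[0],p[1],.26],.2)
# crank
th0=-.767;r=.05;z=.160
p,q=pose(th0,r,.26,-1,False,.02); env.reach(p,q); print(monitor.sense()["joints"],monitor.sense()["clock"])
env.movel([p[0],p[1],z],0.15); print(force(th0,-1))
step(th0,r,z,-1,False,gap=.008)
step(th0,r,z,-1,False,gap=.003)
for k in range(5): step(th0-.08*k,r,z,-1,False,v=.03)
```

```text
th 1.400 push 3.82 rad -1.43 z 2.57 g False t 6.89
th 1.530 push 4.03 rad -0.06 z 2.59 g False t 7.41
th 1.660 push 4.05 rad 0.07 z 2.64 g False t 7.92
th 1.780 push 3.44 rad -0.29 z 3.28 g False t 8.42
th 1.880 push 3.47 rad -0.65 z 2.34 g False t 8.87
th 1.880 push -0.20 rad -0.23 z 0.07 g False t 9.29
[-3.82920713e-01  4.47104433e-01  1.23473036e+00  2.74382492e-04
  1.46191802e+00 -2.75560572e+00] 10.7333
(np.float64(-0.16666279719379432), np.float64(-0.06997231698806153), np.float64(0.2904163640733744))
th -0.767 push 0.14 rad 0.07 z 0.33 g False t 12.17
th -0.767 push 0.18 rad -0.04 z 0.08 g False t 12.53
th -0.767 push -0.16 rad 0.07 z -0.15 g False t 12.86
th -0.847 push 4.21 rad -1.59 z 0.33 g False t 13.23
th -0.927 push 4.29 rad -2.44 z -0.08 g False t 13.61
th -1.007 push 4.28 rad -3.17 z 0.26 g False t 13.98
th -1.087 push 3.93 rad -3.47 z -0.21 g False t 14.36
```

```bash
cat > c.py <<'E'
from h import *
r=.05;z=.160; th=-1.087; h=[]
while th>-3.0:
    th-=.06; h.append(step(th,r,z,-1,False,v=.03)[0])
    if h[-1]>6.0 or monitor.sense()["clock"]>32: break
E
python3 c.py
```

```text
th -1.147 push 4.18 rad -3.07 z -0.31 g False t 14.70
th -1.207 push 4.27 rad -3.21 z -0.75 g False t 15.04
th -1.267 push 4.36 rad -3.46 z -0.96 g False t 15.38
th -1.327 push 3.98 rad -3.26 z -1.06 g False t 15.72
th -1.387 push 4.16 rad -2.77 z -1.20 g False t 16.07
th -1.447 push 3.78 rad -3.22 z -1.39 g False t 16.41
th -1.507 push 4.42 rad -3.07 z -1.13 g False t 16.75
th -1.567 push 3.95 rad -2.71 z -0.92 g False t 17.09
th -1.627 push 4.38 rad -3.19 z -0.75 g False t 17.43
th -1.687 push 3.66 rad -3.23 z -0.78 g False t 17.77
th -1.747 push 4.25 rad -2.98 z -0.64 g False t 18.12
th -1.807 push 3.48 rad -2.89 z -0.10 g False t 18.46
th -1.867 push 3.99 rad -3.13 z -0.59 g False t 18.80
th -1.927 push 4.12 rad -3.36 z -0.47 g False t 19.14
th -1.987 push 3.56 rad -3.25 z -0.05 g False t 19.48
th -2.047 push 4.38 rad -3.16 z 0.12 g False t 19.82
th -2.107 push 3.94 rad -3.33 z 0.30 g False t 20.17
th -2.167 push 3.92 rad -3.22 z 0.42 g False t 20.51
th -2.227 push 4.24 rad -3.20 z 0.54 g False t 20.85
th -2.287 push 3.94 rad -2.94 z 0.40 g False t 21.19
th -2.347 push 4.18 rad -3.65 z 0.36 g False t 21.53
th -2.407 push 4.19 rad -2.98 z 0.47 g False t 21.88
th -2.467 push 3.82 rad -2.83 z 0.51 g False t 22.22
th -2.527 push 4.29 rad -3.29 z 0.98 g False t 22.56
th -2.587 push 4.15 rad -2.99 z 0.10 g False t 22.90
th -2.647 push 3.88 rad -3.27 z 0.44 g False t 23.24
th -2.707 push 4.20 rad -3.50 z 0.57 g False t 23.58
th -2.767 push 4.00 rad -3.22 z 0.55 g False t 23.93
th -2.827 push 5.45 rad -3.45 z 0.28 g False t 24.27
th -2.887 push 6.26 rad -3.36 z -0.64 g False t 24.61
```

Run:
```python
from h import *
step(-2.94,.05,.160,-1,False,v=.03)
print(force(-2.94,-1,10))
step(-2.94,.05,.160,-1,False,v=.06,gap=.015)
p=monitor.sense()["position"]; env.movel([p[0],p[1],.26],.2)
f=eyes.grab_frame("top"); cv2.imwrite("pics/top2.png",cv2.resize(f["frame"][185:325,255:415,::-1],(640,560),interpolation=2))
np.save("pics/top2.npy",f,allow_pickle=True)
```

```text
th -2.940 push 7.70 rad -3.71 z -0.68 g False t 24.94
(np.float64(7.133381805154711), np.float64(-3.833176467162457), np.float64(-0.7599468574087419))
th -2.940 push 0.16 rad -0.30 z 0.04 g False t 25.59
```

View pics/top2.png

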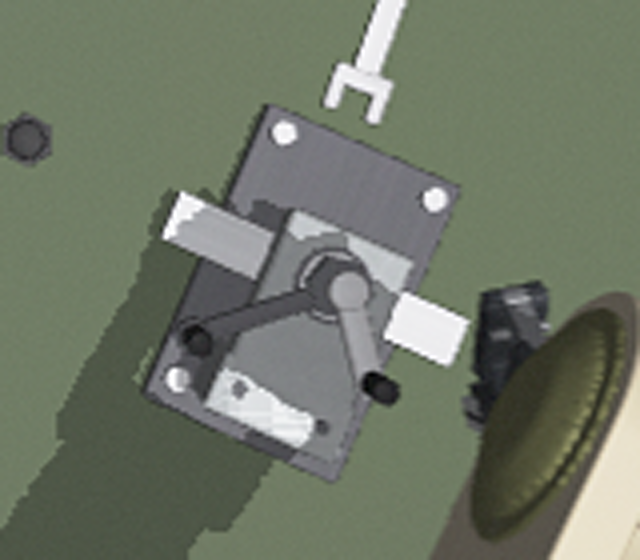

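Run:
```python
from h import *
th0=1.90;r=.085;z=.142
p,q=pose(th0,r,.26,-1,True,.02); env.reach(p,q); print(monitor.sense()["joints"],monitor.sense()["clock"])
env.movel([p[0],p[1],z],0.15); print(force(th0,-1))
step(th0,r,z,-1,True,gap=.006)
h=[]
for th in [1.85,1.77,1.68,1.6,1.52,1.44,1.37,1.31,1.25,1.19,1.13,1.07]:
    h.append(step(th,r,z,-1,True,v=.04)[0])
    if h[-1]>5.5: break
```

```text
[-3.31591547e-01  1.41112368e-01  1.63928985e+00 -7.66122473e-05
  1.36176314e+00 -2.23022710e+00] 27.6333
(np.float64(-0.529740457501527), np.float64(0.3228311843181542), np.float64(0.2553696834481063))
th 1.900 push 0.16 rad -0.18 z -0.04 g False t 29.23
th 1.850 push 2.65 rad -0.21 z 0.53 g False t 29.73
th 1.770 push 3.91 rad 0.07 z 0.29 g False t 30.13
th 1.680 push 3.41 rad 0.54 z -1.56 g False t 30.56
th 1.600 push 3.66 rad 0.31 z -2.08 g False t 30.97
th 1.520 push 4.35 rad 1.07 z -2.85 g False t 31.38
th 1.440 push 4.21 rad 1.57 z -2.11 g False t 31.78
th 1.370 push 3.83 rad 0.72 z -2.25 g False t 32.17
th 1.310 push 4.12 rad 1.63 z -2.56 g False t 32.53
th 1.250 push 4.19 rad 0.76 z -2.54 g False t 32.90
th 1.190 push 3.70 rad 1.20 z -2.42 g False t 33.27
th 1.130 push 3.92 rad 1.13 z -2.67 g False t 33.63
th 1.070 push 4.10 rad 1.32 z -2.69 g False t 34.00
```

Run:
```python
from h import *
r=.085;z=.142;th=1.07
while th>.05:
    th-=.06
    if step(th,r,z,-1,True,v=.04)[0]>6.6: break
```

```text
th 1.010 push 4.72 rad 1.24 z -2.64 g False t 34.37
th 0.950 push 5.11 rad 1.78 z -3.17 g False t 34.73
th 0.890 push 5.81 rad 1.51 z -3.20 g False t 35.10
th 0.830 push 6.09 rad 2.24 z -3.58 g False t 35.47
th 0.770 push 6.39 rad 2.46 z -3.78 g False t 35.83
th 0.710 push 6.64 rad 2.26 z -4.03 g False t 36.20
```

Run:
```python
from h import *
r=.085;z=.142
for th in [.65,.59,.53]:
    step(th,r,z,-1,True,v=.04); m=force(th,-1,15)[0]; print(m)
    if m>7.5: break
```

```text
th 0.650 push 6.84 rad 2.37 z -4.21 g False t 36.57
6.885957585841394
th 0.590 push 6.94 rad 2.85 z -4.55 g False t 37.18
7.195789312830102
th 0.530 push 7.47 rad 2.50 z -4.52 g False t 37.80
7.717018261753152
```

Run:
```python
from h import *
step(.53,.085,.142,-1,True,v=.05,gap=.02)
p=monitor.sense()["position"]; env.movel([p[0],p[1],.28],.2)
print(force(.53,-1)); print(job.hand_in())
```

```text
th 0.530 push -0.29 rad 0.34 z 0.41 g False t 38.68
(np.float64(0.16033257834719944), np.float64(0.07735555825023636), np.float64(-0.047635797739797))
the job is handed in; nothing more can be done
None
```

I handed the job in after about 39 s of robot time, and the interface returned no verdict. The nut was slackened, the crank wound down to about 3.2 N above its steady push, and the nut retightened to about 3.7 N above. The arm is clear, and the wrench, socket and cap were never approached.

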